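# Re-aim a swivel-base vise and lock it

### The arm

A 6-joint arm with a two-finger parallel gripper is mounted at the origin on a cart in front of the work surface, level with it; the furniture and walls round the work are solid. World frame = base frame: x ahead of the robot, y to its left, z up, the work surface at z = 0. Lengths are in m, angles in rad, forces in N, time in s.
With the tool pointing down it reaches from about 0.275 to 0.75 m from the base axis. Payload 10.2 kg.
Tool frame: the origin (TCP) lies at the very end of the fingers, on their centre line; the grasp point (between the pads) lies 19 mm behind it (arm.grip_point_offset is the distance from the TCP to the grasp point, in m); z points along the fingers, y is the line along which they close (so a half turn about z gives the same grasp; the last joint's range is limited). The gripper opens to 88 mm and grips with 3 to 60 N. Pads are 18 mm wide; open, the fingers measure 123 mm over their backs; the gripper's body (75 mm by 187 mm) begins 45 mm behind the grasp point.
Start: joints at [-1.356, 0.313, 1.498, -0, 1.331, -0.223], TCP at [0.223, -0.475, 0.239] pointing down, gripper open.
Joint ranges: [-2.94, 2.94], [-0.97, 2.17], [0.19, 2.56], [-1.23, 4.37], [0.02, 3.11], [-2.88, 2.88]. Speed limits (rad/s): [2.39, 2.39, 3.01, 3.14, 3.14, 3.14].

### API

Orientations are given as a unit quaternion [w, x, y, z].
In Python, from station import arm gives the robot as it stands. The module is installed in compiled form; this text tells all that it offers.
- The arm moves only by the tool drive_tool, never from a script. Its argument "moves" is a list of rows, each an object of numbers: "wx", "wy", "wz": the turn, a rotation vector about the tool's x, y, z scaled (see below); "dx", "dy", "dz": the shift along the tool's x, y, z scaled (see below); "grip": the finger opening in mm, from 0 to 88.1. A call has 1 to 20 rows; each row is the pose to reach, as a shift and turn from the pose commanded when the call began, along the tool's axes at that moment; what a row does not reach only later rows make up. The controller multiplies each number of a shift by 500 mm and each number of a turn by 90 degrees. A row lasts 1/10 s, in which the tool goes at most 50 mm and 8.59 degrees, less where a joint would pass 70% of its speed; a pose out of reach is approached as far as the arm can. A call with a number of a shift or a turn outside -1 to 1 is refused whole. A call with a gripper value outside its range is refused whole. The fingers move at their own pace and stop on an object; "squeeze" is the grip in N (left out, the last holds). Time passes only in rows, so rows that repeat a pose let the fingers close. It gives the time, the measured TCP pose, the force, the opening and the grip force at its end, in the units of the state.
- arm.get_state(): the state, without advancing time (a new reading comes with each control period).
- arm.snapshot(name): name is "scene" or "side" or "wrist"; returns a dict with "img" (400x640x3 uint8, red, green, blue), "depth" (400x640 float32, m along the optical axis (not along the pixel's ray), 0 where there is no reading), "mtx" (3x3 intrinsics, pixels), "world_from_camera" (4x4, takes a point from camera to world coordinates). Camera axes: x right, y up, looking along -z (the intrinsics and any distortion apply to the point x, -y, -z); pixel columns grow to the right and rows downward; lengths in m; the calibration is good to about 2 mm. A picture is of the moment at which its call begins.
- arm.hand_in(): hands the job in; it is judged then, once.
The state is a dict: "clock": time; "q": joint angles; "qvel": joint speeds; "effort": joint torques, N m; "tool_pos": TCP position; "orientation": TCP orientation; "wrist_force": force on the tool from outside, world axes, zero at the start; "ft_torque": the same for the moment, N m; "width": finger opening in m; "grasp_force": force on a finger pad.
Only numpy, scipy, OpenCV 4.12 (cv2) and the standard library are available. Lean on these libraries where they do the work, as an engineer would, in place of code of your own. Each camera call takes 0.05 s, during which the arm holds its last target. There are 200 camera calls.

### The job

The small blue swivel vise that holds the green fibre adapter points the wrong way. Slacken its black clamp knob fully, swing the vise round until its white pointer stands on the red index mark of the scale, and tighten the knob again, firmly hand-tight but not forced, so that the vise is held there. Never drag the vise round against the clamp, and leave the other things on the table where they are.

Things in the scene. Friction and masses are not known exactly. Their poses are not given: they have to be found in the camera images.
- knob_grip (a point): Centre of the upright grip bar of the black clamp knob, on the knob's vertical axis, 92 mm from the swivel axis at the base's right (-y). The bar is 44 mm long (this frame's x), 12 mm thick (y: pinch it across y, firmly) and 27 mm tall, 13 mm of it below this point; under it a 28 mm wide collar, then the steel strap, its top 24 mm below this point. Clockwise from above tightens.
- clamp_cam (a joint): Angle of the knob's cam (rad), growing counter-clockwise from above = loosening; -1.3 to 1.5; starts clamped, -0.05 to 0.05, always slack beyond 0.7. The grip bar has a rubber hub: it leads the cam by 0.5 rad per N m and springs back on release. Loose, the knob takes about 0.13 N m either way; tightening, torque rises once the shoe bites: firmly hand-tight is 0.21 to 0.27 N m, 0.35 is forced.
- clamp_strap: Steel strap under the knob with a brass shoe at its inner end; the knob's cam presses the shoe on the head's flange: some 95 N per rad of cam, or 39 N per 0.1 N m of rise over the loose torque; it stays when let go. At the mark the shoe bites at a cam angle between -0.5 and 0.2, lower than at the start (worn cam, flange not true), so the old angle will not clamp. Nothing to handle.
- vise_head: Turning upper part of the vise: grey metal flange 120 mm wide, blue vise body 108 mm long, jaws 50 mm wide, their top 62 mm above this origin (the adapter's 65). Origin on the vertical swivel axis, 22 mm above the table; x points to the anvil block, y to the pointer. Turns up to 0.8 rad either way; unclamped it takes about 0.15 N m and stays where it is left.
- head_grip (a point): Centre of the blue anvil block at the rear of the vise body, 48 mm from the swivel axis, 58 mm above the table: 34 mm long (x), 40 mm wide (y: grip across y), its top 17 mm above this point; the flange's top is 26 mm below it.
- swivel_axis (a point): Point on the vertical axis about which the head turns, at the height of the flange's top, 32 mm above the table; fixed to the base. Its x points to the rear of the base, y to the middle of the scale, -y to the clamp knob.
- pointer (a point): Tip of the white cone pointer on the head's flange, 68 mm from the swivel axis on the head's y axis, 32 mm above the table, just over the scale ring.
- mark (a point): Inner end of the red line of the red index clip on the scale ring, 68 mm from the swivel axis, 32 mm above the table: the pointer tip belongs here. It lies 0.6 to 1.04 rad clockwise (from above) of the pointer's start. The clip's top is 34 mm above the table; fixed.
- vise_base: Heavy dark round base 160 mm wide, fixed on the 2 mm work mat, top of its scale ring 28 mm high, with an ear 36 mm wide to 123 mm from the axis under the knob. Origin on the axis, at its underside.
- cassette: Bystander: flat black splice tray 150x100x11, left; leave alone.
- meter: Bystander: orange handheld meter 135x62x31, left; leave alone.
- sleeves: Bystander: pale flat box 52x74x22, left; leave alone.
- carton: Bystander: flat white carton 64x110x17, front left; leave alone.
- tag: Bystander: roll of white tape 52 wide, 25 tall, in front; leave alone.
- glasses: Bystander: black safety glasses, right; leave alone.
- pen: Bystander: red pen-shaped tester 140 long, right; leave alone.
- tape: Bystander: roll of blue tape 38 wide, 15 tall, front right; leave alone.

How it is judged:
By the outcome, as a careful person would: the job done as asked, in the order asked, and still so for the second after the job is handed in, with the robot touching nothing.
It also fails if it takes over 72 s, if anything falls off the work surface, if the arm or the gripper's body presses on something with over 40 N, if the wrist force passes 120 N, or if a joint passes its speed limit or range.

## Working session

There is one attempt and no reset: what is moved stays moved. The work goes in short steps, Python scripts to look and compute and a tool call to move; the robot and the scene stay as the last step left them, time stands still between calls to the robot, and variables do not carry over. Pictures are saved under pics/ and viewed, at most 10 in all, crops included, and the job is handed in when it is done.

Besides the shell and the picture viewer there is one more tool, called in YAML: its name, and indented under it one key for each argument. drive_tool: Moves the arm, as the interface text tells. Its arguments: {"type":"object","properties":{"moves":{"type":"array"},"squeeze":{"type":"number"}},"required":["moves"]}

```bash
mkdir -p pics; cat > h.py <<'E'
import numpy as np, cv2
from station import arm
def snap(n,f=None):
    s=arm.snapshot(n)
    if f: cv2.imwrite('pics/'+f,s['img'][:,:,::-1])
    return s
def ray(s,u,v):
    K=s['mtx'];d=np.array([(u-K[0,2])/K[0,0],-(v-K[1,2])/K[1,1],-1.])
    T=s['world_from_camera'];return T[:3,3],T[:3,:3]@d
def plane(s,u,v,z):
    o,d=ray(s,u,v);return o+d*(z-o[2])/d[2]
def px(s,p):
    T=s['world_from_camera'];c=T[:3,:3].T@(np.array(p)-T[:3,3]);K=s['mtx']
    return K[0,0]*c[0]/-c[2]+K[0,2],K[1,1]*-c[1]/-c[2]+K[1,2]
def pt(s,u,v):
    o,d=ray(s,u,v);return o+d*s['depth'][int(v),int(u)]
E
python3 - <<'E'
from h import *
for n in('scene','side'):
    s=snap(n,n+'1.png'); print(n,s['world_from_camera'].round(3),s['mtx'].round(1))
print(arm.get_state())
E
```

```text
scene [[-0.645  0.575 -0.504  0.032]
 [-0.765 -0.477  0.433  0.446]
 [ 0.009  0.665  0.747  0.838]
 [ 0.     0.     0.     1.   ]] [[368.4   0.  316.1]
 [  0.  368.4 198.6]
 [  0.    0.    1. ]]
side [[ 0.908 -0.269  0.322  0.945]
 [ 0.419  0.565 -0.711 -0.829]
 [ 0.01   0.78   0.625  0.792]
 [ 0.     0.     0.     1.   ]] [[418.2   0.  318.3]
 [  0.  418.2 200.3]
 [  0.    0.    1. ]]
{'clock': 0.1, 'q': array([-1.35641130e+00,  3.13350628e-01,  1.49830406e+00, -3.89346409e-06,
        1.33100843e+00, -2.23407729e-01]), 'qvel': array([ 6.13407132e-04, -2.17706405e-03, -1.18780106e-03,  2.40988450e-05,
       -9.22791322e-04,  1.26354856e-04]), 'effort': array([ 2.44198367e-03, -4.02807498e+01, -2.52645904e+01,  6.94957143e-02,
        3.41479853e-02, -4.71412034e-05]), 'tool_pos': array([ 0.22250916, -0.47528987,  0.238262  ]), 'orientation': array([-5.35233093e-04,  9.76137458e-01,  2.17152889e-01,  5.23836507e-07]), 'wrist_force': array([-0.36820018,  0.21840867,  0.31564078]), 'ft_torque': array([-0.02202388,  0.00564283, -0.02809767]), 'grasp_force': 0.0, 'width': 0.08802735197487153}
```

View pics/scene1.png

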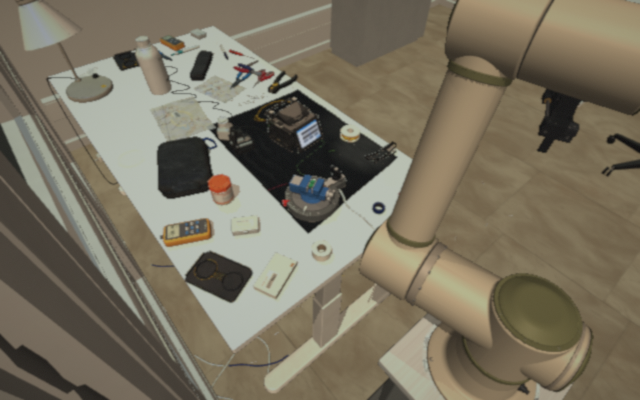

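View pics/side1.png

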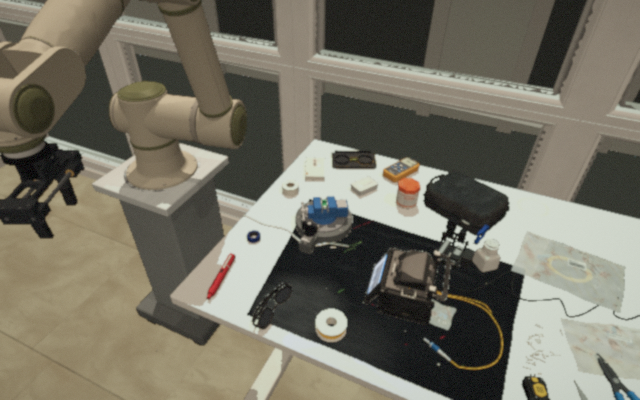

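The scene view shows the vise around (315,192), with the black knob near (337,172). In the side view it is at (325,215), with the knob near (308,232). Next I'll enlarge both and locate the coloured parts.

```bash
python3 - <<'E'
from h import *
S=snap('scene');D=snap('side')
a=cv2.resize(S['img'][155:240,270:370],(480,408),interpolation=2)
b=cv2.resize(D['img'][180:260,275:375],(480,384),interpolation=2)
b=cv2.copyMakeBorder(b,0,24,0,0,0)
cv2.putText
cv2.imwrite('pics/crop1.png',cv2.resize(np.hstack([a,b]),(800,340))[:,:,::-1])
for n,s,(u0,u1,v0,v1) in(('scene',S,(260,380,150,245)),('side',D,(270,380,175,265))):
    h=cv2.cvtColor(s['img'],cv2.COLOR_RGB2HSV)
    for c,lo,hi in(('blue',(100,120,50),(125,255,255)),('red',(0,140,70),(8,255,255)),('green',(40,80,50),(85,255,255))):
        m=cv2.inRange(h,lo,hi);k=np.zeros_like(m);k[v0:v1,u0:u1]=m[v0:v1,u0:u1]
        N,L,st,ce=cv2.connectedComponentsWithStats(k)
        for i in range(1,N):
            if st[i,4]>3:print(n,c,st[i],ce[i].round(1),plane(s,*ce[i],{'blue':.08,'red':.032,'green':.085}[c]).round(3),pt(s,*ce[i]).round(3))
E
```

```text
scene blue [290 175  37  28 456] [310.1 190.3] [ 0.578 -0.001  0.08 ] [ 0.59  -0.011  0.063]
scene blue [376 211   4   2   6] [377.5 211.3] [ 0.404 -0.091  0.08 ] [ 0.438 -0.141  0.009]
scene red [283 199   5   8  27] [284.8 202.5] [0.622 0.058 0.032] [0.621 0.059 0.033]
scene green [309 180   6   8  26] [311.1 183.4] [ 0.593 -0.017  0.085] [ 0.596 -0.019  0.082]
side blue [309 198  38  26 533] [325.1 211.8] [ 0.616 -0.055  0.08 ] [ 0.606 -0.033  0.06 ]
side green [323 200   3   5  13] [324.  202.3] [ 0.599 -0.026  0.085] [ 0.598 -0.023  0.082]
side green [352 241  10   6  19] [356.7 243.4] [ 0.734 -0.135  0.085] [ 0.709 -0.052  0.001]
side green [351 248   3   2   4] [351.8 248.2] [ 0.729 -0.155  0.085] [ 0.704 -0.076  0.002]
```

View pics/crop1.png

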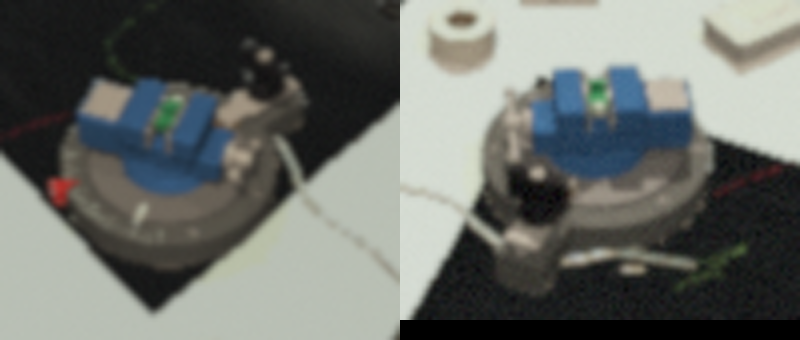

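The crop shows the white pointer at scene (305,209), the red clip at (285,202) and the knob at (336,172). The knob is at about (310,227) in the side view.

```bash
python3 - <<'E'
from h import *
S=snap('scene');D=snap('side')
print('ptr',plane(S,305,209,.032),'mark',plane(S,285,202.5,.032))
o1,d1=ray(S,336,172);o2,d2=ray(D,310,227.5)
A=np.c_[d1,-d2];t=np.linalg.lstsq(A,o2-o1,rcond=None)[0]
print('knob',o1+d1*t[0],o2+d2*t[1])
for u,v in((336,172),(335,175),(338,170)):print(pt(S,u,v))
for u,v in((310,227),(310,225),(308,229)):print(pt(D,u,v))
# flange/base depth points
for n,s in(('S',S),('D',D)):
    vv,uu=np.mgrid[150:270,250:390];P=np.array([pt(s,u,v) for u,v in zip(uu.ravel(),vv.ravel())])
    q=P[(P[:,2]>.024)&(P[:,2]<.036)&(abs(P[:,0]-.6)<.12)&(abs(P[:,1])<.13)]
    (c,r)=cv2.minEnclosingCircle(q[:,:2].astype(np.float32));print(n,c,r,len(q))
    k=P[(P[:,2]>.045)&(abs(P[:,0]-.6)<.13)&(P[:,1]<-.06)&(P[:,1]>-.16)];print('hi',k.mean(0),k.max(0),k.min(0),len(k))
print(arm.get_state()['clock'])
E
```

```text
ptr [0.56561687 0.02838082 0.032     ] mark [0.62174487 0.05747638 0.032     ]
knob [ 0.59631317 -0.11659379  0.06604858] [ 0.59976218 -0.11416342  0.06679872]
[ 0.58879152 -0.10909516  0.07633703]
[ 0.59014859 -0.10711136  0.0640993 ]
[ 0.58628004 -0.11431858  0.08318107]
[ 0.6011694  -0.11706262  0.07147122]
[ 0.60202042 -0.11878287  0.08007353]
[ 0.59775646 -0.12177293  0.06711627]
S (0.6177197098731995, -0.03009304776787758) 0.10561451315879822 981
hi [ 0.59266249 -0.10655548  0.06546128] [ 0.72164346 -0.06331029  0.08573961] [ 0.54954593 -0.13990598  0.04502471] 161
D (0.594518780708313, -0.03747384995222092) 0.09375863522291183 816
hi [ 0.59998778 -0.11555756  0.06575245] [ 0.72659189 -0.06045516  0.0855735 ] [ 0.55097382 -0.15978103  0.04500328] 219
0.3
```

drive_tool:
  moves:
    - {"dx": 0.9,"dy": -0.3}
    - {"dx": 0.9,"dy": -0.3}
    - {"dx": 0.9,"dy": -0.3}
    - {"dx": 0.9,"dy": -0.3}
    - {"dx": 0.9,"dy": -0.3}
    - {"dx": 0.9,"dy": -0.3}
    - {"dx": 0.9,"dy": -0.3}
    - {"dx": 0.9,"dy": -0.3}
    - {"dx": 0.9,"dy": -0.3}
    - {"dx": 0.9,"dy": -0.3}
    - {"dx": 0.9,"dy": -0.3}
    - {"dx": 0.9,"dy": -0.3}

```text
$.moves[0]: bad value
```

```bash
python3 - <<'E'
from h import *
s=snap('wrist','w1.png');print(s['world_from_camera'].round(3),s['mtx'].round(1))
g=arm.get_state();print(g['tool_pos'],g['orientation'],g['q'],g['clock'])
E
```

```text
[[ 0.423  0.873  0.242  0.285]
 [-0.906  0.408  0.112 -0.447]
 [-0.001 -0.267  0.964  0.384]
 [ 0.     0.     0.     1.   ]] [[282.3   0.  320.5]
 [  0.  282.3 206.9]
 [  0.    0.    1. ]]
[ 0.22255219 -0.47544008  0.23858109] [-1.60688738e-04  9.76134041e-01  2.17168848e-01 -3.62714534e-06] [-1.35638922e+00  3.13050706e-01  1.49786438e+00 -8.95869809e-06
  1.33099891e+00 -2.23417081e-01] 0.35
```

View pics/w1.png

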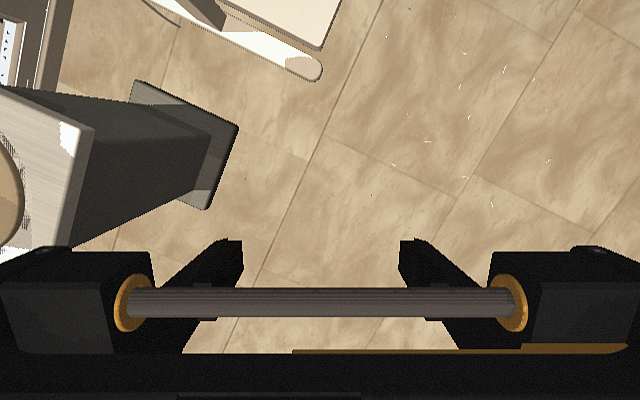

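The wrist view shows only the floor and the fingers, because the move was refused. Every row needs all the keys, so I'll send it again in full.

drive_tool:
  moves:
    - {"dx": 0.9,"dy": -0.3,"dz": 0,"wx": 0,"wy": 0,"wz": 0,"grip": 88}
    - {"dx": 0.9,"dy": -0.3,"dz": 0,"wx": 0,"wy": 0,"wz": 0,"grip": 88}
    - {"dx": 0.9,"dy": -0.3,"dz": 0,"wx": 0,"wy": 0,"wz": 0,"grip": 88}
    - {"dx": 0.9,"dy": -0.3,"dz": 0,"wx": 0,"wy": 0,"wz": 0,"grip": 88}
    - {"dx": 0.9,"dy": -0.3,"dz": 0,"wx": 0,"wy": 0,"wz": 0,"grip": 88}
    - {"dx": 0.9,"dy": -0.3,"dz": 0,"wx": 0,"wy": 0,"wz": 0,"grip": 88}
    - {"dx": 0.9,"dy": -0.3,"dz": 0,"wx": 0,"wy": 0,"wz": 0,"grip": 88}
    - {"dx": 0.9,"dy": -0.3,"dz": 0,"wx": 0,"wy": 0,"wz": 0,"grip": 88}
    - {"dx": 0.9,"dy": -0.3,"dz": 0,"wx": 0,"wy": 0,"wz": 0,"grip": 88}
    - {"dx": 0.9,"dy": -0.3,"dz": 0,"wx": 0,"wy": 0,"wz": 0,"grip": 88}
    - {"dx": 0.9,"dy": -0.3,"dz": 0,"wx": 0,"wy": 0,"wz": 0,"grip": 88}
    - {"dx": 0.9,"dy": -0.3,"dz": 0,"wx": 0,"wy": 0,"wz": 0,"grip": 88}
    - {"dx": 0.9,"dy": -0.3,"dz": 0,"wx": 0,"wy": 0,"wz": 0,"grip": 88}

```text
clock: 1.65
tool_pos: [0.5658, -0.1499, 0.2388]
orientation: [0.0, 0.976, 0.217, -0.0]
wrist_force: [-0.2, -0.6, -0.7]
width: 0.0879
grasp_force: 0.0
```

```bash
python3 - <<'E'
from h import *
s=snap('wrist','w2.png');print(s['world_from_camera'].round(3))
g=arm.get_state();print(g['tool_pos'],g['orientation'],g['q'],g['clock'])
E
```

```text
[[ 0.422  0.873  0.243  0.629]
 [-0.907  0.407  0.112 -0.121]
 [-0.001 -0.267  0.964  0.384]
 [ 0.     0.     0.     1.   ]]
[ 0.56585003 -0.14994777  0.23887733] [ 6.77887693e-05  9.76310731e-01  2.16373174e-01 -3.78858539e-05] [-4.58980347e-01  4.47275007e-01  1.30544714e+00 -1.55712838e-04
  1.38884462e+00  6.75647945e-01] 1.7
```

View pics/w2.png

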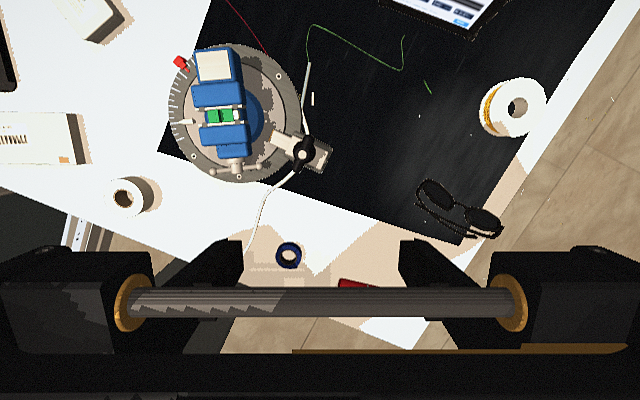

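The wrist view shows the vise centred near (238,112), its pointer tip at (178,122), the red clip at (182,63) and the knob at (304,152). I need an enlargement to get the bar direction.

```bash
python3 - <<'E'
from h import *
s=snap('wrist')
cv2.imwrite('pics/c2.png',cv2.resize(s['img'][35:195,155:345],(760,600) if 0 else (712,600),interpolation=2)[:,:,::-1])
print('knob',plane(s,304,152,.062),plane(s,304,152,.076),pt(s,304,152))
print('ptr',plane(s,178,122,.032),'mark',plane(s,187,66,.032),'c',plane(s,238,112,.032))
for z in(.032,.06,.08):print(z,px(s,(.6,-.115,z)))
# knob dark high points
vv,uu=np.mgrid[120:185,270:340];P=np.array([pt(s,u,v) for u,v in zip(uu.ravel(),vv.ravel())])
k=(P[:,2]>.066)&(P[:,2]<.09);q=P[k];print(len(q),q.mean(0),np.median(q[:,2]))
print(cv2.minAreaRect(q[:,:2].astype(np.float32)))
print(np.percentile(P[:,2],[50,80,90,95,99]))
E
```

```text
knob [ 0.59776482 -0.11527685  0.062     ] [ 0.5991066  -0.11554645  0.076     ] [ 0.59959027 -0.11564364  0.08104666]
ptr [0.56362723 0.0361576  0.032     ] mark [0.62670345 0.04514077 0.032     ] c [ 0.60451459 -0.02485727  0.032     ]
0.032 (np.float64(305.92729382248604), np.float64(148.25915310337157))
0.06 (np.float64(304.6841248843188), np.float64(149.92821103591075))
0.08 (np.float64(303.6588512394204), np.float64(151.30472637304894))
475 [ 0.59766136 -0.11443828  0.0793536 ] 0.07977866260203725
((0.597046971321106, -0.11435583233833313), (0.04323448985815048, 0.016192253679037094), 9.453324317932129)
[0.02845069 0.04270956 0.07676931 0.07995931 0.08118499]
```

View pics/c2.png

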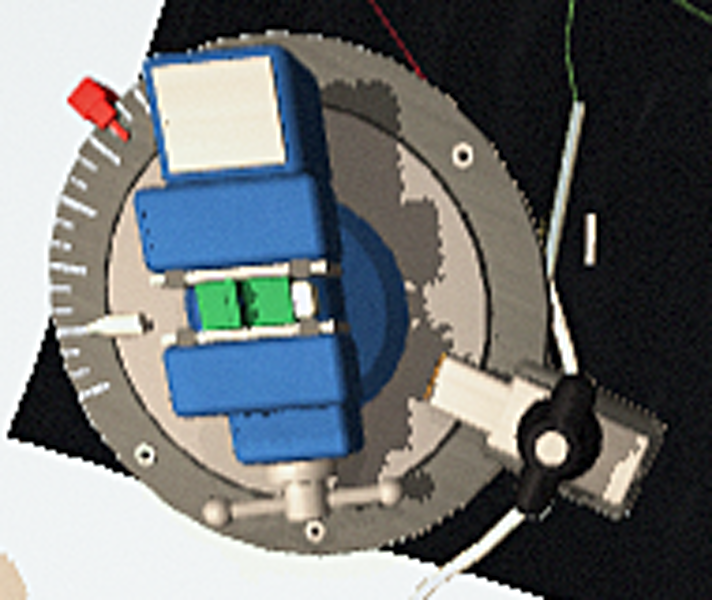

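The crop shows the bar running from (575,385) to (530,505), the pointer tip at about (80,328) and the inner end of the red line at about (127,137). The flange centre is about (297,297). I'll solve for the axis and the move to the knob.

```bash
cat >> h.py <<'E'
from scipy.optimize import least_squares
from scipy.spatial.transform import Rotation as R
def tool(g):
    w,x,y,z=g['orientation'];return R.from_quat([x,y,z,w]).as_matrix()
def go(p,yaw=None):
    "shift/turn units to world TCP p with tool x at yaw"
    g=arm.get_state();M=tool(g);d=M.T@(np.array(p)-g['tool_pos'])
    y0=np.arctan2(M[1,0],M[0,0]);dw=0 if yaw is None else -(yaw-y0)
    print('d units',(d/.5).round(4),'wz',round(dw/(np.pi/2),4),'yaw now',round(y0,4),'clk',g['clock'])
E
python3 - <<'E'
from h import *
s=snap('wrist')
c=lambda u,v:plane(s,155+u/3.747,35+v/3.75,.032)[:2]
p,m,f=c(78,328),c(127,138),c(297,297);k=np.array([.5975,-.1145])
r=least_squares(lambda a:[np.hypot(*(p-a))-.068,np.hypot(*(m-a))-.068,np.hypot(*(k-a))-.092,*(0.5*(f-a))],f)
a=r.x;print(p,m,f,a,r.fun.round(4))
an=lambda q:np.arctan2(*(q-a)[::-1]);print('ang ptr,mark,knob',an(p),an(m),an(k),'turn',an(p)-an(m))
go((.5975,-.1145,.055),.165)
g=arm.get_state();print(g['ft_torque'],g['wrist_force'])
E
```

```text
[0.56209928 0.03842098] [0.62191326 0.04138126] [ 0.60040784 -0.0216598 ] [ 0.5970616  -0.02157409] [ 0.0014 -0.0003  0.0009  0.0017 -0.    ]
ang ptr,mark,knob 2.0984378000356507 1.194823442319951 -1.5660785775354407 turn 0.9036143577156996
d units [ 0.0869 -0.0375  0.3679] wz 0.1727 yaw now 0.4363 clk 1.8
[-0.00589552  0.01771445 -0.04201126] [ 0.4517146   0.24234202 -0.12343199]
```

drive_tool:
  squeeze: 30
  moves:
    - {"dx": 0.087,"dy": -0.037,"dz": 0,"wx": 0,"wy": 0,"wz": 0.173,"grip": 32}
    - {"dx": 0.087,"dy": -0.037,"dz": 0.1,"wx": 0,"wy": 0,"wz": 0.173,"grip": 32}
    - {"dx": 0.087,"dy": -0.037,"dz": 0.18,"wx": 0,"wy": 0,"wz": 0.173,"grip": 32}
    - {"dx": 0.087,"dy": -0.037,"dz": 0.25,"wx": 0,"wy": 0,"wz": 0.173,"grip": 32}
    - {"dx": 0.087,"dy": -0.037,"dz": 0.25,"wx": 0,"wy": 0,"wz": 0.173,"grip": 32}
    - {"dx": 0.087,"dy": -0.037,"dz": 0.25,"wx": 0,"wy": 0,"wz": 0.173,"grip": 32}

```text
clock: 2.4
tool_pos: [0.5984, -0.1143, 0.115]
orientation: [0.0, 0.997, 0.083, 0.0]
wrist_force: [0.0, 0.0, 0.7]
width: 0.0423
grasp_force: 0.0
```

```bash
python3 - <<'E'
from h import *
s=snap('wrist','w3.png');g=arm.get_state();print(g)
print('px of target',px(s,(.5975,-.1145,.08)),px(s,(.5975,-.0216,.032)))
vv,uu=np.mgrid[150:390,150:500];P=np.array([pt(s,u,v) for u,v in zip(uu.ravel(),vv.ravel())])
k=(P[:,2]>.066)&(P[:,2]<.09)&(np.hypot(P[:,0]-.5975,P[:,1]+.1145)<.03);q=P[k];print(len(q),cv2.minAreaRect(q[:,:2].astype(np.float32)),np.percentile(q[:,2],[50,90]))
go((.5975,-.1145,.055),.165)
E
```

```text
{'clock': 2.45, 'q': array([-3.80716553e-01,  6.07969955e-01,  1.38291087e+00,  4.98792039e-06,
        1.14759514e+00,  1.02462766e+00]), 'qvel': array([ 4.91734565e-03, -1.47404253e-02, -8.68944944e-03,  1.83632108e-04,
       -3.78309194e-03, -7.16115134e-05]), 'effort': array([-5.31628809e-02, -4.89153099e+01, -2.21257102e+01,  4.46521235e-02,
       -4.93188808e-02, -1.96834961e-03]), 'tool_pos': array([ 0.59886869, -0.11442281,  0.11595582]), 'orientation': array([6.94591550e-04, 9.96579025e-01, 8.26306153e-02, 1.39498568e-03]), 'wrist_force': array([-0.17985248, -0.07749706,  0.12981032]), 'ft_torque': array([ 5.63045859e-02,  2.57117146e-05, -2.33010033e-02]), 'grasp_force': 0.0, 'width': 0.03801939685946227}
px of target (np.float64(319.8480771643865), np.float64(235.22385945161076)) (np.float64(209.6149342460049), np.float64(197.03899327732623))
1134 ((0.5975381135940552, -0.11405076831579208), (0.04232045263051987, 0.016209272667765617), 8.570630073547363) [0.07970764 0.08083095]
d units [-0.0031 -0.0005  0.1219] wz 0.0003 yaw now 0.1655 clk 2.45
```

View pics/w3.png

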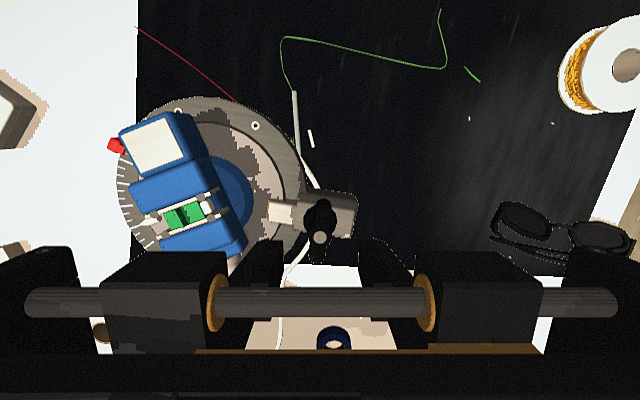

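The knob at (319,236) sits midway between the fingers, so I'll descend and grip.

drive_tool:
  squeeze: 40
  moves:
    - {"dx": -0.003,"dy": -0.001,"dz": 0.06,"wx": 0,"wy": 0,"wz": 0.004,"grip": 32}
    - {"dx": -0.003,"dy": -0.001,"dz": 0.11,"wx": 0,"wy": 0,"wz": 0.004,"grip": 32}
    - {"dx": -0.003,"dy": -0.001,"dz": 0.119,"wx": 0,"wy": 0,"wz": 0.004,"grip": 32}
    - {"dx": -0.003,"dy": -0.001,"dz": 0.119,"wx": 0,"wy": 0,"wz": 0.004,"grip": 32}
    - {"dx": -0.003,"dy": -0.001,"dz": 0.119,"wx": 0,"wy": 0,"wz": 0.004,"grip": 32}

```text
clock: 2.95
tool_pos: [0.5976, -0.1139, 0.0564]
orientation: [0.001, 0.997, 0.08, 0.002]
wrist_force: [-0.5, -0.2, -1.1]
width: 0.0318
grasp_force: 0.0
```

```bash
python3 - <<'E'
from h import *
g=arm.get_state();print(g['tool_pos'],g['wrist_force'],g['ft_torque'],g['width'])
E
```

```text
[ 0.59758561 -0.11389475  0.05644013] [-0.45373064 -0.21751583 -1.05769949] [ 0.00455713  0.01808715 -0.06229968] 0.031820711898881616
```

drive_tool:
  squeeze: 40
  moves:
    - {"dx": 0,"dy": 0,"dz": 0,"wx": 0,"wy": 0,"wz": 0,"grip": 0}
    - {"dx": 0,"dy": 0,"dz": 0,"wx": 0,"wy": 0,"wz": 0,"grip": 0}
    - {"dx": 0,"dy": 0,"dz": 0,"wx": 0,"wy": 0,"wz": 0,"grip": 0}
    - {"dx": 0,"dy": 0,"dz": 0,"wx": 0,"wy": 0,"wz": 0,"grip": 0}
    - {"dx": 0,"dy": 0,"dz": 0,"wx": 0,"wy": 0,"wz": 0,"grip": 0}

```text
clock: 3.45
tool_pos: [0.5972, -0.1138, 0.0554]
orientation: [0.001, 0.997, 0.08, 0.001]
wrist_force: [-0.3, -1.0, 6.8]
width: 0.0168
grasp_force: 32.9
```

```bash
python3 - <<'E'
from h import *
g=arm.get_state();print(g['tool_pos'],g['wrist_force'],g['ft_torque'],g['width'],g['grasp_force'],g['clock'])
E
```

```text
[ 0.59716588 -0.11382802  0.05536085] [-0.34464206 -0.98452992  6.81532273] [-0.20518665  0.07932446 -0.03662267] 0.01682601076939902 32.920004224615695 3.45
```

drive_tool:
  squeeze: 40
  moves:
    - {"dx": 0,"dy": 0,"dz": 0,"wx": 0,"wy": 0,"wz": 0,"grip": 0}
    - {"dx": 0,"dy": 0,"dz": 0,"wx": 0,"wy": 0,"wz": 0,"grip": 0}

```text
clock: 3.65
tool_pos: [0.5972, -0.1138, 0.0554]
orientation: [0.001, 0.997, 0.08, 0.001]
wrist_force: [0.1, -1.1, 6.8]
width: 0.0165
grasp_force: 32.9
```

```bash
python3 - <<'E'
from h import *
g=arm.get_state();print(g['tool_pos'],g['wrist_force'],g['ft_torque'],g['width'],g['grasp_force'],g['clock'])
s=snap('wrist','w4.png')
cv2.imwrite('pics/w4c.png',cv2.resize(s['img'][180:350,210:430],(660,510),interpolation=2)[:,:,::-1])
E
```

```text
[ 0.59715205 -0.11382687  0.05535524] [ 0.12189987 -1.13085258  6.77539895] [-0.20296968  0.06807542 -0.05449079] 0.01651623254161418 32.920944700890686 3.65
```

View pics/w4c.png

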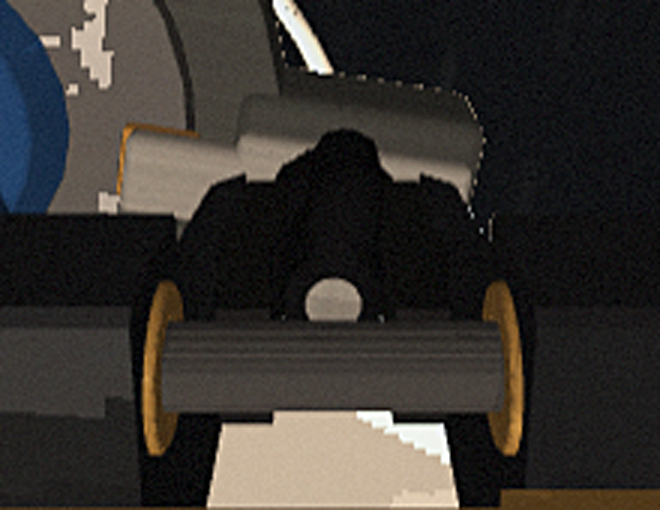

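The bar end at (345,150) in the crop is between the fingers. An opening of 16.5 mm with 7 N upward suggests the tips are catching the collar, so I'll open, rise 4 mm and close again.

drive_tool:
  squeeze: 40
  moves:
    - {"dx": 0,"dy": 0,"dz": 0,"wx": 0,"wy": 0,"wz": 0,"grip": 30}
    - {"dx": 0,"dy": 0,"dz": -0.008,"wx": 0,"wy": 0,"wz": 0,"grip": 30}
    - {"dx": 0,"dy": 0,"dz": -0.008,"wx": 0,"wy": 0,"wz": 0,"grip": 30}
    - {"dx": 0,"dy": 0,"dz": -0.008,"wx": 0,"wy": 0,"wz": 0,"grip": 0}
    - {"dx": 0,"dy": 0,"dz": -0.008,"wx": 0,"wy": 0,"wz": 0,"grip": 0}
    - {"dx": 0,"dy": 0,"dz": -0.008,"wx": 0,"wy": 0,"wz": 0,"grip": 0}
    - {"dx": 0,"dy": 0,"dz": -0.008,"wx": 0,"wy": 0,"wz": 0,"grip": 0}
    - {"dx": 0,"dy": 0,"dz": -0.008,"wx": 0,"wy": 0,"wz": 0,"grip": 0}
    - {"dx": 0,"dy": 0,"dz": -0.008,"wx": 0,"wy": 0,"wz": 0,"grip": 0}

```text
clock: 4.6
tool_pos: [0.5967, -0.1139, 0.0584]
orientation: [0.0, 0.997, 0.08, 0.0]
wrist_force: [-0.0, -5.6, 2.1]
width: 0.0117
grasp_force: 58.4
```

```bash
python3 - <<'E'
from h import *
g=arm.get_state();print(g['tool_pos'],g['wrist_force'],g['ft_torque'],g['width'],g['grasp_force'],g['clock'])
E
```

```text
[ 0.59665015 -0.11386929  0.05842383] [-0.03402772 -5.62183533  2.10212882] [-0.79238052  0.12069084 -0.03260793] 0.011692576837576558 58.42102432914544 4.6
```

drive_tool:
  moves:
    - {"dx": 0,"dy": 0.001,"dz": 0,"wx": 0,"wy": 0,"wz": -0.07,"grip": 0}
    - {"dx": 0,"dy": 0.001,"dz": 0,"wx": 0,"wy": 0,"wz": -0.14,"grip": 0}
    - {"dx": 0,"dy": 0.001,"dz": 0,"wx": 0,"wy": 0,"wz": -0.21,"grip": 0}
    - {"dx": 0,"dy": 0.001,"dz": 0,"wx": 0,"wy": 0,"wz": -0.28,"grip": 0}
    - {"dx": 0,"dy": 0.001,"dz": 0,"wx": 0,"wy": 0,"wz": -0.28,"grip": 0}

```text
clock: 5.1
tool_pos: [0.5966, -0.1136, 0.0583]
orientation: [-0.0, 0.955, 0.296, 0.0]
wrist_force: [-0.2, -0.3, 4.6]
width: 0.0115
grasp_force: 58.6
```

```bash
python3 - <<'E'
from h import *
g=arm.get_state();print(g['tool_pos'],g['wrist_force'],g['ft_torque'],g['width'],g['grasp_force'],g['clock'],g['q'])
go(g['tool_pos'])
E
```

```text
[ 0.5966111  -0.11361348  0.05833516] [-0.20712114 -0.33403331  4.58515664] [-0.21095294  0.20592273 -0.10180786] 0.011458419576093186 58.56393497757381 5.1 [-3.81028919e-01  6.76674050e-01  1.43245242e+00  4.69014999e-04
  1.03267397e+00  5.88989399e-01]
d units [0. 0. 0.] wz 0.0 yaw now 0.6005 clk 5.1
```

drive_tool:
  moves:
    - {"dx": 0,"dy": 0,"dz": 0,"wx": 0,"wy": 0,"wz": -0.08,"grip": 0}
    - {"dx": 0,"dy": 0,"dz": 0,"wx": 0,"wy": 0,"wz": -0.16,"grip": 0}
    - {"dx": 0,"dy": 0,"dz": 0,"wx": 0,"wy": 0,"wz": -0.24,"grip": 0}
    - {"dx": 0,"dy": 0,"dz": 0,"wx": 0,"wy": 0,"wz": -0.32,"grip": 0}
    - {"dx": 0,"dy": 0,"dz": 0,"wx": 0,"wy": 0,"wz": -0.4,"grip": 0}
    - {"dx": 0,"dy": 0,"dz": 0,"wx": 0,"wy": 0,"wz": -0.48,"grip": 0}
    - {"dx": 0,"dy": 0,"dz": 0,"wx": 0,"wy": 0,"wz": -0.54,"grip": 0}
    - {"dx": 0,"dy": 0,"dz": 0,"wx": 0,"wy": 0,"wz": -0.54,"grip": 0}

```text
clock: 5.9
tool_pos: [0.5961, -0.1133, 0.0583]
orientation: [-0.001, 0.749, 0.662, -0.0]
wrist_force: [-3.9, 0.6, 6.4]
width: 0.0116
grasp_force: 58.7
```

```bash
python3 - <<'E'
from h import *
g=arm.get_state();print(g['tool_pos'],g['wrist_force'],g['ft_torque'],g['width'],g['grasp_force'],g['clock'],g['q'])
go(g['tool_pos'])
E
```

```text
[ 0.59611193 -0.11330969  0.05832598] [-3.91434382  0.60936622  6.4057764 ] [ 0.00428347  0.54886223 -0.06484164] 0.01155022384166228 58.6667683037831 5.9 [-3.80897475e-01  6.76357834e-01  1.43306889e+00  5.53629251e-04
  1.03391306e+00 -2.57585883e-01]
d units [0. 0. 0.] wz 0.0 yaw now 1.4472 clk 5.9
```

drive_tool:
  moves:
    - {"dx": 0,"dy": 0,"dz": 0,"wx": 0,"wy": 0,"wz": 0,"grip": 36}
    - {"dx": 0,"dy": 0,"dz": 0,"wx": 0,"wy": 0,"wz": 0,"grip": 36}
    - {"dx": 0,"dy": 0,"dz": -0.08,"wx": 0,"wy": 0,"wz": 0,"grip": 36}
    - {"dx": 0,"dy": 0,"dz": -0.16,"wx": 0,"wy": 0,"wz": 0,"grip": 60}
    - {"dx": 0,"dy": 0,"dz": -0.24,"wx": 0,"wy": 0,"wz": 0.05,"grip": 70}
    - {"dx": 0,"dy": 0,"dz": -0.24,"wx": 0,"wy": 0,"wz": 0.05,"grip": 70}

```text
clock: 6.5
tool_pos: [0.5984, -0.1142, 0.1834]
orientation: [0.004, 0.776, 0.631, 0.002]
wrist_force: [-0.1, -0.4, -0.6]
width: 0.0574
grasp_force: 0.0
```

```bash
python3 - <<'E'
from h import *
s=snap('wrist','w5.png');g=arm.get_state();print(g['tool_pos'],g['ft_torque'],g['clock'],g['q'])
vv,uu=np.mgrid[0:398,0:640:1];D=s['depth'];P=np.array([pt(s,u,v) for u,v in zip(uu.ravel(),vv.ravel())])
k=(P[:,2]>.068)&(P[:,2]<.09)&(np.hypot(P[:,0]-.5975,P[:,1]+.1145)<.03);q=P[k]
print('bar',len(q),cv2.minAreaRect(q[:,:2].astype(np.float32)))
h=cv2.cvtColor(s['img'],cv2.COLOR_RGB2HSV)[:398].reshape(-1,3)
a=np.array([.5975,-.0216])
k=(h[:,0]>98)&(h[:,0]<125)&(h[:,1]>110)&(P[:,2]>.06)&(P[:,2]<.09)&(np.hypot(P[:,0]-a[0],P[:,1]-a[1])<.1)
q=P[k];print('blue',len(q),cv2.minAreaRect(q[:,:2].astype(np.float32)))
E
```

```text
[ 0.59731931 -0.11391537  0.18013551] [-0.04426404  0.0112445   0.02570645] 6.55 [-3.81032755e-01  5.39888428e-01  1.31747114e+00  3.58922219e-04
  1.28034402e+00 -1.78322143e-01]
bar 631 ((0.5967360734939575, -0.11349809169769287), (0.042753543704748154, 0.01664048619568348), 69.04796600341797)
blue 4361 ((0.6158897876739502, -0.04456208646297455), (0.11772843450307846, 0.10580376535654068), 29.828556060791016)
```

View pics/w5.png

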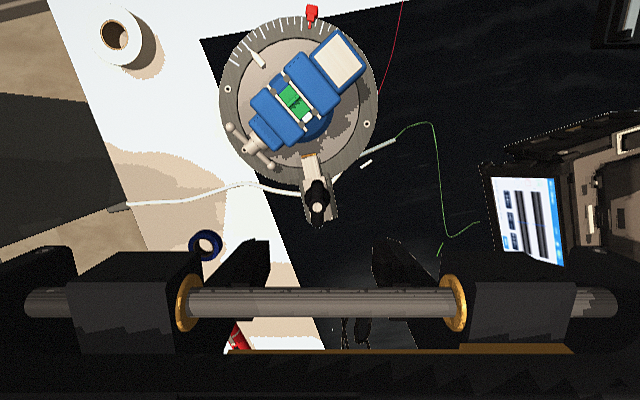

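The wrist view shows the knob bar turned about 60° CCW, from (322,180) to (315,228), so the clamp is slack. The pointer tip is at about (247,52) and the inner end of the red line at about (312,27). I'll measure both by mask.

```bash
cat >> h.py <<'E'
A=np.array([.5970,-.0214])
def marks(s,verbose=True):
    img=s['img'];h=cv2.cvtColor(img,cv2.COLOR_RGB2HSV)
    vv,uu=np.mgrid[0:400,0:640];o=s['world_from_camera'][:3,3];K=s['mtx']
    d=np.stack([(uu-K[0,2])/K[0,0],-(vv-K[1,2])/K[1,1],-np.ones(uu.shape)],-1)@s['world_from_camera'][:3,:3].T
    Q=o+d*((.032-o[2])/d[...,2])[...,None];W=o+d*s['depth'][...,None]
    r=np.hypot(Q[...,0]-A[0],Q[...,1]-A[1]);th=np.arctan2(Q[...,1]-A[1],Q[...,0]-A[0]);z=W[...,2]
    red=((h[...,0]<8)|(h[...,0]>172))&(h[...,1]>120)&(r>.060)&(r<.1)&(z<.045)
    print('red',red.sum(),'r',np.percentile(r[red],[0,50,100]).round(4))
    for a,b in((.064,.070),(.070,.074),(.074,.08)):
        k=red&(r>a)&(r<b);print(' red',a,k.sum(),th[k].mean() if k.any() else None)
    wh=(h[...,1]<45)&(h[...,2]>200)&(th>.2)&(th<2.9)&(z<.042)&(z>.022)&(r>.045)&(r<.072)
    N,L,st,ce=cv2.connectedComponentsWithStats(wh.astype(np.uint8))
    for i in range(1,N):
        if st[i,4]>8:
            k=L==i;print(' white',st[i,4],'c',ce[i].round(1),'th',th[k].mean().round(4),'r',r[k].min().round(4),r[k].max().round(4))
E
python3 - <<'E'
from h import *
s=snap('wrist');marks(s);print(px(s,(*A,.032)))
c=(A[0]+.048*np.cos(.5276),A[1]+.048*np.sin(.5276));go((*c,.10),.5276)
E
```

```text
red 275 r [0.0607 0.0818 0.1   ]
 red 0.064 8 1.1971690086473954
 red 0.07 13 1.1955427828168088
 red 0.074 82 1.0732615195799038
 white 13 c [283.2  26.5] th 1.5704 r 0.0663 0.072
 white 11 c [303.3  24.8] th 1.3027 r 0.0659 0.0716
 white 10 c [322.7  29.8] th 1.0382 r 0.0662 0.0714
 white 11 c [264.6  34.4] th 1.838 r 0.0657 0.0719
 white 618 c [283.6  49.5] th 1.6541 r 0.045 0.0584
 white 100 c [257.6  56.2] th 2.1001 r 0.0493 0.0718
 white 11 c [236.9  62.7] th 2.3678 r 0.0671 0.0719
 white 368 c [251.5  76.4] th 2.4227 r 0.045 0.0591
 white 18 c [229.1  87.4] th 2.7076 r 0.0676 0.072
(np.float64(299.8539516198864), np.float64(104.99769078122895))
d units [0.2449 0.0355 0.1561] wz 0.5355 yaw now 1.3687 clk 6.6
```

drive_tool:
  moves:
    - {"dx": 0.08,"dy": 0.01,"dz": 0,"wx": 0,"wy": 0,"wz": 0.09,"grip": 60}
    - {"dx": 0.16,"dy": 0.02,"dz": 0,"wx": 0,"wy": 0,"wz": 0.18,"grip": 60}
    - {"dx": 0.245,"dy": 0.036,"dz": 0,"wx": 0,"wy": 0,"wz": 0.27,"grip": 60}
    - {"dx": 0.245,"dy": 0.036,"dz": 0.04,"wx": 0,"wy": 0,"wz": 0.36,"grip": 60}
    - {"dx": 0.245,"dy": 0.036,"dz": 0.08,"wx": 0,"wy": 0,"wz": 0.45,"grip": 60}
    - {"dx": 0.245,"dy": 0.036,"dz": 0.12,"wx": 0,"wy": 0,"wz": 0.536,"grip": 60}
    - {"dx": 0.245,"dy": 0.036,"dz": 0.14,"wx": 0,"wy": 0,"wz": 0.536,"grip": 60}
    - {"dx": 0.245,"dy": 0.036,"dz": 0.14,"wx": 0,"wy": 0,"wz": 0.536,"grip": 60}

```text
clock: 7.4
tool_pos: [0.6376, 0.0027, 0.1056]
orientation: [-0.001, 0.965, 0.262, -0.002]
wrist_force: [-1.0, -0.9, -0.3]
width: 0.06
grasp_force: 0.0
```

```bash
python3 - <<'E'
from h import *
s=snap('wrist','w6.png');g=arm.get_state();print(g['tool_pos'],g['ft_torque'],g['clock'],g['width'])
# anvil top from side cam
S=snap('scene');h=cv2.cvtColor(S['img'],cv2.COLOR_RGB2HSV)
c=(A[0]+.048*np.cos(.5276),A[1]+.048*np.sin(.5276));print(c);go((*c,.045),.5276)
vv,uu=np.mgrid[0:398,0:640];P=np.array([pt(s,u,v) for u,v in zip(uu.ravel(),vv.ravel())])
k=(P[:,2]>.07)&(P[:,2]<.08)&(np.hypot(P[:,0]-c[0],P[:,1]-c[1])<.035);q=P[k]-[*A,0];u=np.array([np.cos(.5276),np.sin(.5276)]);v=np.array([-u[1],u[0]])
if len(q):print(len(q),np.percentile(q[:,:2]@u,[1,50,99]),np.percentile(q[:,:2]@v,[1,50,99]))
E
```

```text
[0.63831916 0.00255093 0.10726371] [ 0.00180157 -0.00298039  0.01683997] 7.45 0.06014509604636684
(np.float64(0.6384728574953152), np.float64(0.002766135213833343))
d units [-0.0003 -0.0009  0.1267] wz 0.0014 yaw now 0.5298 clk 7.5
3167 [0.02980164 0.04707662 0.06420634] [-0.02190913 -0.00117455  0.01958529]
```

drive_tool:
  squeeze: 15
  moves:
    - {"dx": 0,"dy": 0.002,"dz": 0.06,"wx": 0,"wy": 0,"wz": 0,"grip": 60}
    - {"dx": 0,"dy": 0.002,"dz": 0.11,"wx": 0,"wy": 0,"wz": 0,"grip": 60}
    - {"dx": 0,"dy": 0.002,"dz": 0.122,"wx": 0,"wy": 0,"wz": 0,"grip": 60}
    - {"dx": 0,"dy": 0.002,"dz": 0.122,"wx": 0,"wy": 0,"wz": 0,"grip": 60}
    - {"dx": 0,"dy": 0.002,"dz": 0.122,"wx": 0,"wy": 0,"wz": 0,"grip": 30}
    - {"dx": 0,"dy": 0.002,"dz": 0.122,"wx": 0,"wy": 0,"wz": 0,"grip": 30}
    - {"dx": 0,"dy": 0.002,"dz": 0.122,"wx": 0,"wy": 0,"wz": 0,"grip": 30}
    - {"dx": 0,"dy": 0.002,"dz": 0.122,"wx": 0,"wy": 0,"wz": 0,"grip": 30}
    - {"dx": 0,"dy": 0.002,"dz": 0.122,"wx": 0,"wy": 0,"wz": 0,"grip": 30}

```text
clock: 8.4
tool_pos: [0.6398, 0.002, 0.0485]
orientation: [0.0, 0.965, 0.261, 0.001]
wrist_force: [-1.2, 2.0, 6.6]
width: 0.0398
grasp_force: 15.0
```

```bash
python3 - <<'E'
from h import *
g=arm.get_state();print(g['tool_pos'],g['wrist_force'],g['ft_torque'],g['clock'],g['width'],g['grasp_force'])
M=tool(g);p=g['tool_pos'];d=p[:2]-A;r=np.hypot(*d);print('r',r,'ang',np.arctan2(d[1],d[0]));go(p)
y0=np.arctan2(M[1,0],M[0,0])
n=10
for i in range(1,n+1):
    t=-.904*i/n;Rz=np.array([[np.cos(t),-np.sin(t)],[np.sin(t),np.cos(t)]])
    q=np.r_[A+Rz@d,p[2]];e=M.T@(q-p)/.5;print(i,e.round(3),round(-t/(np.pi/2),3))
E
```

```text
[0.63976485 0.00198275 0.04850594] [-1.21412004  1.96540814  6.59815217] [ 0.46022688  0.23877607 -0.19826726] 8.4 0.039829976362629735 15.001363973133266
r 0.04873997332369557 ang 0.5003638345674487
d units [0. 0. 0.] wz 0.0 yaw now 0.5272 clk 8.4
1 [-0.001  0.009  0.   ] 0.058
2 [-0.002  0.017  0.   ] 0.115
3 [-0.004  0.026  0.   ] 0.173
4 [-0.007  0.034  0.   ] 0.23
5 [-0.011  0.042  0.   ] 0.288
6 [-0.015  0.05   0.   ] 0.345
7 [-0.02   0.057 -0.   ] 0.403
8 [-0.026  0.064 -0.   ] 0.46
9 [-0.032  0.07  -0.   ] 0.518
10 [-0.039  0.076 -0.   ] 0.576
```

drive_tool:
  squeeze: 15
  moves:
    - {"dx": -0.001,"dy": 0.009,"dz": 0,"wx": 0,"wy": 0,"wz": 0.058,"grip": 30}
    - {"dx": -0.002,"dy": 0.017,"dz": 0,"wx": 0,"wy": 0,"wz": 0.115,"grip": 30}
    - {"dx": -0.004,"dy": 0.026,"dz": 0,"wx": 0,"wy": 0,"wz": 0.173,"grip": 30}
    - {"dx": -0.007,"dy": 0.034,"dz": 0,"wx": 0,"wy": 0,"wz": 0.23,"grip": 30}
    - {"dx": -0.011,"dy": 0.042,"dz": 0,"wx": 0,"wy": 0,"wz": 0.288,"grip": 30}
    - {"dx": -0.015,"dy": 0.05,"dz": 0,"wx": 0,"wy": 0,"wz": 0.345,"grip": 30}
    - {"dx": -0.02,"dy": 0.057,"dz": 0,"wx": 0,"wy": 0,"wz": 0.403,"grip": 30}
    - {"dx": -0.026,"dy": 0.064,"dz": 0,"wx": 0,"wy": 0,"wz": 0.46,"grip": 30}
    - {"dx": -0.032,"dy": 0.07,"dz": 0,"wx": 0,"wy": 0,"wz": 0.518,"grip": 30}
    - {"dx": -0.039,"dy": 0.076,"dz": 0,"wx": 0,"wy": 0,"wz": 0.576,"grip": 30}
    - {"dx": -0.039,"dy": 0.076,"dz": 0,"wx": 0,"wy": 0,"wz": 0.576,"grip": 30}
    - {"dx": -0.039,"dy": 0.076,"dz": 0,"wx": 0,"wy": 0,"wz": 0.576,"grip": 30}

```text
clock: 9.6
tool_pos: [0.6421, -0.0413, 0.0485]
orientation: [0.0, 0.982, -0.188, 0.001]
wrist_force: [-0.6, 0.3, 6.3]
width: 0.0402
grasp_force: 15.0
```

```bash
python3 - <<'E'
from h import *
g=arm.get_state();print(g['tool_pos'],g['wrist_force'],g['ft_torque'],g['clock'],g['width'],g['grasp_force'])
d=g['tool_pos'][:2]-A;print(np.hypot(*d),np.arctan2(d[1],d[0]));go(g['tool_pos'])
s=snap('wrist','w7.png')
try: marks(s)
except Exception as e: print(e)
print(px(s,(*A,.032)),px(s,(.622,.041,.032)))
S=snap('scene')
try: marks(S)
except Exception as e: print(e)
E
```

```text
[ 0.64210095 -0.04131738  0.04850071] [-0.64109473  0.32478744  6.3492345 ] [ 0.12586871  0.22584923 -0.12781168] 9.6 0.04016089045634811 14.971206597983837
0.049303126472903164 -0.4158614446830007
d units [0. 0. 0.] wz 0.0 yaw now -0.3778 clk 9.6
red 142 r [0.072  0.0902 0.1   ]
 red 0.064 0 None
 red 0.07 1 -0.4437391713006273
 red 0.074 0 None
(np.float64(317.4721488078217), np.float64(314.0028855637745)) (np.float64(216.19292566015665), np.float64(313.7318566683083))
red 33 r [0.0716 0.0848 0.0914]
 red 0.064 0 None
 red 0.07 1 1.1855880711867697
 red 0.074 6 1.1969025376987243
```

drive_tool:
  moves:
    - {"dx": 0,"dy": 0,"dz": 0,"wx": 0,"wy": 0,"wz": 0,"grip": 52}
    - {"dx": 0,"dy": 0,"dz": 0,"wx": 0,"wy": 0,"wz": 0,"grip": 52}
    - {"dx": 0,"dy": 0,"dz": -0.06,"wx": 0,"wy": 0,"wz": 0,"grip": 52}
    - {"dx": 0,"dy": 0,"dz": -0.14,"wx": 0,"wy": 0,"wz": 0,"grip": 52}
    - {"dx": 0,"dy": 0,"dz": -0.24,"wx": 0,"wy": 0,"wz": 0,"grip": 52}
    - {"dx": 0,"dy": 0,"dz": -0.26,"wx": 0,"wy": 0,"wz": 0,"grip": 52}

```text
clock: 10.3
tool_pos: [0.6433, -0.0414, 0.1833]
orientation: [0.0, 0.982, -0.187, 0.005]
wrist_force: [0.2, 0.3, -0.0]
width: 0.0522
grasp_force: 0.0
```

```bash
python3 - <<'E'
from h import *
g=arm.get_state();print(g['tool_pos'],g['q'])
go((.5968,-.1138,.18),1.205)
E
```

```text
[ 0.64333954 -0.04141492  0.18330244] [-2.45638169e-01  6.15904918e-01  1.18434427e+00 -1.13756680e-04
  1.33191873e+00  1.70236526e+00]
d units [-0.0333  0.1689  0.0061] wz -1.0073 yaw now -0.3772 clk 10.3
```

drive_tool:
  moves:
    - {"dx": -0.033,"dy": 0.169,"dz": 0,"wx": 0,"wy": 0,"wz": -0.09,"grip": 34}
    - {"dx": -0.033,"dy": 0.169,"dz": 0,"wx": 0,"wy": 0,"wz": -0.18,"grip": 34}
    - {"dx": -0.033,"dy": 0.169,"dz": 0,"wx": 0,"wy": 0,"wz": -0.27,"grip": 34}
    - {"dx": -0.033,"dy": 0.169,"dz": 0,"wx": 0,"wy": 0,"wz": -0.36,"grip": 34}
    - {"dx": -0.033,"dy": 0.169,"dz": 0,"wx": 0,"wy": 0,"wz": -0.45,"grip": 34}
    - {"dx": -0.033,"dy": 0.169,"dz": 0,"wx": 0,"wy": 0,"wz": -0.54,"grip": 34}
    - {"dx": -0.033,"dy": 0.169,"dz": 0,"wx": 0,"wy": 0,"wz": -0.63,"grip": 34}
    - {"dx": -0.033,"dy": 0.169,"dz": 0,"wx": 0,"wy": 0,"wz": -0.72,"grip": 34}
    - {"dx": -0.033,"dy": 0.169,"dz": 0,"wx": 0,"wy": 0,"wz": -0.81,"grip": 34}
    - {"dx": -0.033,"dy": 0.169,"dz": 0,"wx": 0,"wy": 0,"wz": -0.9,"grip": 34}
    - {"dx": -0.033,"dy": 0.169,"dz": 0,"wx": 0,"wy": 0,"wz": -1.0,"grip": 34}
    - {"dx": -0.033,"dy": 0.169,"dz": 0,"wx": 0,"wy": 0,"wz": -1.0,"grip": 34}
    - {"dx": -0.033,"dy": 0.169,"dz": 0,"wx": 0,"wy": 0,"wz": -1.0,"grip": 34}

```text
clock: 11.6
tool_pos: [0.5949, -0.1134, 0.1767]
orientation: [-0.0, 0.828, 0.56, -0.0]
wrist_force: [-0.2, -1.3, 0.2]
width: 0.0339
grasp_force: 0.0
```

```bash
cat >> h.py <<'E'
def bar(s):
    vv,uu=np.mgrid[0:398,0:640];P=np.array([pt(s,u,v) for u,v in zip(uu.ravel(),vv.ravel())])
    k=(P[:,2]>.070)&(P[:,2]<.09)&(np.hypot(P[:,0]-.597,P[:,1]+.114)<.03);q=P[k]
    print('bar',len(q),cv2.minAreaRect(q[:,:2].astype(np.float32)),'m',q.mean(0))
    w,V=np.linalg.eigh(np.cov(q[:,:2].T));v=V[:,1];print('pca',np.degrees(np.arctan2(v[1],v[0])))
E
python3 - <<'E'
from h import *
s=snap('wrist','w8.png');marks(s);bar(s)
g=arm.get_state();print(g['ft_torque']);go((.5968,-.1138,.0585),1.205)
cv2.imwrite('pics/c8.png',cv2.resize(s['img'][0:200,200:420],(660,600),interpolation=2)[:,:,::-1])
E
```

```text
red 267 r [0.0677 0.0819 0.0998]
 red 0.064 7 1.1939934402469994
 red 0.07 13 1.1925223895303694
 red 0.074 78 1.158107860665041
 white 12 c [275.6  30.2] th 1.3036 r 0.0657 0.0714
 white 11 c [295.6  30.9] th 1.0377 r 0.066 0.0717
 white 10 c [256.2  35.3] th 1.5701 r 0.0666 0.072
 white 88 c [285.1  44.8] th 1.1834 r 0.0488 0.0661
 white 10 c [315.   36.8] th 0.7719 r 0.0661 0.0713
 white 12 c [239.5  46.5] th 1.8369 r 0.0661 0.072
 white 731 c [257.  61.] th 1.7358 r 0.045 0.0588
 white 42 c [292.4  49.1] th 1.0581 r 0.0457 0.0579
 white 12 c [302.1  46.8] th 0.9057 r 0.0556 0.058
 white 20 c [336.9  52.6] th 0.4229 r 0.0667 0.0717
 white 11 c [226.7  61.9] th 2.102 r 0.0663 0.0718
 white 12 c [228.2  91.9] th 2.478 r 0.0567 0.0587
bar 658 ((0.5968270301818848, -0.11343088746070862), (0.042090434581041336, 0.016361098736524582), 85.89404296875) m [ 0.59718362 -0.11237991  0.07922974]
pca 77.96644372356084
[-0.08128721 -0.02250355  0.05153077]
d units [0.0008 0.0038 0.2367] wz -0.0097 yaw now 1.1898 clk 11.65
```

```bash
python3 - <<'E'
from h import *
s=snap('wrist')
h=cv2.cvtColor(s['img'],cv2.COLOR_RGB2HSV)
for v in range(28,58):
    for u in range(270,305):
        p=plane(s,u,v,.032)[:2]-A;r=np.hypot(*p);t=np.arctan2(p[1],p[0])
        if .0585<r<.0765 and 1.1<t<1.28:
            c=h[v,u]
            if (c[1]<60 and c[2]>150) or (c[1]>100 and (c[0]<10 or c[0]>170)): print(u,v,c,round(r*1e3,1),round(t,3),'R' if c[1]>100 else 'W')
vv,uu=np.mgrid[120:260,240:400];P=np.array([pt(s,u,v) for u,v in zip(uu.ravel(),vv.ravel())])
k=(P[:,2]>.0785)&(P[:,2]<.085)&(np.hypot(P[:,0]-.597,P[:,1]+.114)<.03);q=P[k];print(len(q),q.mean(0),cv2.minAreaRect(q[:,:2].astype(np.float32)))
w,V=np.linalg.eigh(np.cov(q[:,:2].T));print(np.degrees(np.arctan2(V[1,1],V[0,1])))
E
```

```text
283 28 [  2 197 254] 70.1 1.204 R
284 28 [  2 188 255] 70.1 1.191 R
285 28 [  5 169  98] 70.1 1.178 R
283 29 [  2 191 255] 69.3 1.204 R
284 29 [  2 189 255] 69.3 1.191 R
285 29 [  3 170  96] 69.3 1.178 R
283 30 [  1 209 247] 68.5 1.205 R
284 30 [  2 212 214] 68.5 1.192 R
285 30 [  2 156 103] 68.5 1.179 R
283 31 [  2 185 134] 67.7 1.206 R
285 32 [ 21  36 196] 66.9 1.179 W
285 33 [ 39  24 243] 66.1 1.179 W
286 33 [ 23  25 233] 66.1 1.166 W
285 34 [  0   0 255] 65.3 1.18 W
286 34 [ 25  32 255] 65.3 1.166 W
285 35 [  0   0 255] 64.5 1.18 W
286 35 [ 29  29 255] 64.5 1.166 W
284 36 [ 22  47 212] 63.7 1.195 W
285 36 [ 90   2 255] 63.7 1.18 W
286 36 [ 35  17 255] 63.7 1.166 W
284 37 [ 39  10 255] 62.8 1.195 W
285 37 [101   8 254] 62.8 1.181 W
286 37 [ 44  17 255] 62.9 1.166 W
287 37 [ 15  38 217] 62.9 1.152 W
284 38 [ 30   2 255] 62.0 1.196 W
285 38 [101   8 252] 62.0 1.181 W
286 38 [ 43  16 251] 62.0 1.166 W
287 38 [ 16  47 243] 62.1 1.151 W
283 39 [ 16  58 193] 61.2 1.211 W
284 39 [ 51   7 255] 61.2 1.196 W
285 39 [100   6 250] 61.2 1.181 W
286 39 [ 42  13 249] 61.2 1.166 W
287 39 [ 20  48 249] 61.3 1.151 W
283 40 [ 20  49 228] 60.4 1.212 W
284 40 [ 51  10 252] 60.4 1.197 W
285 40 [101   8 248] 60.4 1.182 W
286 40 [ 45  12 250] 60.4 1.166 W
287 40 [ 22  38 253] 60.4 1.151 W
283 41 [ 30  22 255] 59.6 1.213 W
284 41 [ 55   6 250] 59.6 1.197 W
285 41 [103   7 246] 59.6 1.182 W
286 41 [ 23  42 215] 59.6 1.167 W
287 41 [ 26  28 251] 59.6 1.151 W
283 42 [ 30   9 255] 58.8 1.214 W
284 42 [ 68   4 247] 58.8 1.198 W
285 42 [109   8 250] 58.8 1.182 W
286 42 [ 34  17 229] 58.8 1.167 W
287 42 [ 29  26 246] 58.8 1.151 W
512 [ 0.5968159  -0.11317579  0.07999403] ((0.5968917012214661, -0.11385855078697205), (0.04079706221818924, 0.016101695597171783), 67.72374725341797)
77.99803971772334
```

View pics/c8.png

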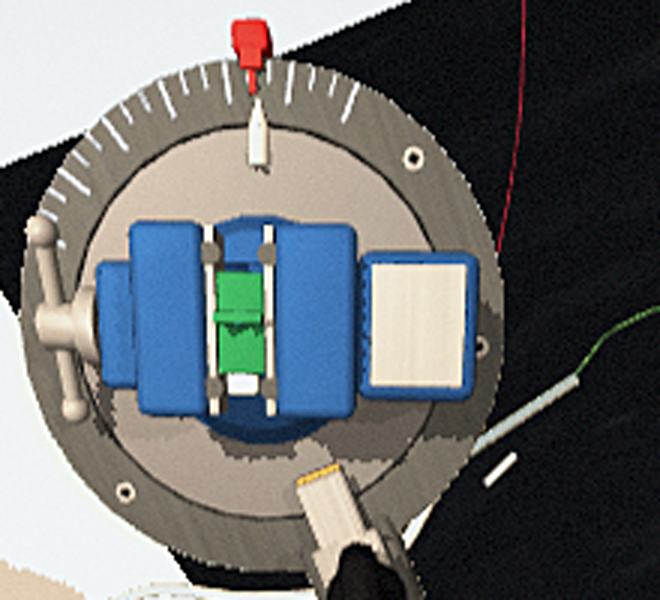

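The crop shows the pointer tip at (258,100) and the red line at (253,85), so the pointer is about 1 mm too far clockwise. I'll re-grip the anvil at a pose 0.016 rad counter-clockwise.

```bash
python3 - <<'E'
from h import *
go((.6424,-.0406,.10),-.3617)
E
```

```text
d units [0.1705 0.034  0.1539] wz 0.9881 yaw now 1.1905 clk 11.7
```

drive_tool:
  moves:
    - {"dx": 0.05,"dy": 0.01,"dz": 0,"wx": 0,"wy": 0,"wz": 0.09,"grip": 58}
    - {"dx": 0.1,"dy": 0.02,"dz": 0,"wx": 0,"wy": 0,"wz": 0.18,"grip": 58}
    - {"dx": 0.1705,"dy": 0.034,"dz": 0,"wx": 0,"wy": 0,"wz": 0.27,"grip": 58}
    - {"dx": 0.1705,"dy": 0.034,"dz": 0,"wx": 0,"wy": 0,"wz": 0.36,"grip": 58}
    - {"dx": 0.1705,"dy": 0.034,"dz": 0,"wx": 0,"wy": 0,"wz": 0.45,"grip": 58}
    - {"dx": 0.1705,"dy": 0.034,"dz": 0,"wx": 0,"wy": 0,"wz": 0.54,"grip": 58}
    - {"dx": 0.1705,"dy": 0.034,"dz": 0,"wx": 0,"wy": 0,"wz": 0.63,"grip": 58}
    - {"dx": 0.1705,"dy": 0.034,"dz": 0,"wx": 0,"wy": 0,"wz": 0.72,"grip": 58}
    - {"dx": 0.1705,"dy": 0.034,"dz": 0.05,"wx": 0,"wy": 0,"wz": 0.81,"grip": 58}
    - {"dx": 0.1705,"dy": 0.034,"dz": 0.1,"wx": 0,"wy": 0,"wz": 0.9,"grip": 58}
    - {"dx": 0.1705,"dy": 0.034,"dz": 0.14,"wx": 0,"wy": 0,"wz": 0.988,"grip": 58}
    - {"dx": 0.1705,"dy": 0.034,"dz": 0.14,"wx": 0,"wy": 0,"wz": 0.988,"grip": 58}
    - {"dx": 0.1705,"dy": 0.034,"dz": 0.14,"wx": 0,"wy": 0,"wz": 0.988,"grip": 58}

```text
clock: 13.0
tool_pos: [0.6425, -0.0406, 0.1078]
orientation: [0.0, 0.984, -0.177, 0.0]
wrist_force: [0.2, -0.2, 0.3]
width: 0.0581
grasp_force: 0.0
```

```bash
python3 - <<'E'
from h import *
go((.6424,-.0406,.0485),-.3617)
E
```

```text
d units [-0.0002  0.0002  0.1186] wz 0.0037 yaw now -0.3559 clk 13.0
```

drive_tool:
  squeeze: 20
  moves:
    - {"dx": 0,"dy": 0,"dz": 0.06,"wx": 0,"wy": 0,"wz": 0.0037,"grip": 58}
    - {"dx": 0,"dy": 0,"dz": 0.11,"wx": 0,"wy": 0,"wz": 0.0037,"grip": 58}
    - {"dx": 0,"dy": 0,"dz": 0.119,"wx": 0,"wy": 0,"wz": 0.0037,"grip": 58}
    - {"dx": 0,"dy": 0,"dz": 0.119,"wx": 0,"wy": 0,"wz": 0.0037,"grip": 58}
    - {"dx": 0,"dy": 0,"dz": 0.119,"wx": 0,"wy": 0,"wz": 0.0037,"grip": 30}
    - {"dx": 0,"dy": 0,"dz": 0.119,"wx": 0,"wy": 0,"wz": 0.0037,"grip": 30}
    - {"dx": 0,"dy": 0,"dz": 0.119,"wx": 0,"wy": 0,"wz": 0.0037,"grip": 30}
    - {"dx": 0,"dy": 0,"dz": 0.119,"wx": 0,"wy": 0,"wz": 0.0037,"grip": 30}
    - {"dx": 0,"dy": 0,"dz": 0.119,"wx": 0,"wy": 0,"wz": 0.0037,"grip": 30}

```text
clock: 13.9
tool_pos: [0.643, -0.0409, 0.0492]
orientation: [0.0, 0.983, -0.181, 0.001]
wrist_force: [-0.2, -1.8, 7.5]
width: 0.0398
grasp_force: 19.9
```

```bash
python3 - <<'E'
from h import *
g=arm.get_state();print(g['tool_pos'],g['wrist_force'],g['ft_torque'],g['width']);go((.6424,-.0406,.0485),-.3617)
E
```

```text
[ 0.64300991 -0.04089861  0.04920799] [-0.22017764 -1.81896563  7.54447735] [-0.20885296  0.11595568  0.01287816] 0.03979867705486012
d units [-0.0014 -0.0001  0.0014] wz -0.0017 yaw now -0.3643 clk 13.9
```

drive_tool:
  moves:
    - {"dx": 0,"dy": 0,"dz": 0,"wx": 0,"wy": 0,"wz": 0,"grip": 52}
    - {"dx": 0,"dy": 0,"dz": 0,"wx": 0,"wy": 0,"wz": 0,"grip": 52}
    - {"dx": 0,"dy": 0,"dz": -0.06,"wx": 0,"wy": 0,"wz": 0,"grip": 52}
    - {"dx": 0,"dy": 0,"dz": -0.14,"wx": 0,"wy": 0,"wz": 0,"grip": 52}
    - {"dx": 0,"dy": 0,"dz": -0.24,"wx": 0,"wy": 0,"wz": 0,"grip": 52}
    - {"dx": 0,"dy": 0,"dz": -0.26,"wx": 0,"wy": 0,"wz": 0,"grip": 52}

```text
clock: 14.5
tool_pos: [0.644, -0.0407, 0.1838]
orientation: [0.0, 0.983, -0.181, 0.005]
wrist_force: [0.4, 0.2, -0.1]
width: 0.0522
grasp_force: 0.0
```

```bash
python3 - <<'E'
from h import *
go((.5968,-.1138,.18),1.19)
E
```

```text
d units [-0.0363  0.1702  0.007 ] wz -0.9894 yaw now -0.3641 clk 14.5
```

drive_tool:
  moves:
    - {"dx": -0.036,"dy": 0.17,"dz": 0,"wx": 0,"wy": 0,"wz": -0.09,"grip": 34}
    - {"dx": -0.036,"dy": 0.17,"dz": 0,"wx": 0,"wy": 0,"wz": -0.18,"grip": 34}
    - {"dx": -0.036,"dy": 0.17,"dz": 0,"wx": 0,"wy": 0,"wz": -0.27,"grip": 34}
    - {"dx": -0.036,"dy": 0.17,"dz": 0,"wx": 0,"wy": 0,"wz": -0.36,"grip": 34}
    - {"dx": -0.036,"dy": 0.17,"dz": 0,"wx": 0,"wy": 0,"wz": -0.45,"grip": 34}
    - {"dx": -0.036,"dy": 0.17,"dz": 0,"wx": 0,"wy": 0,"wz": -0.54,"grip": 34}
    - {"dx": -0.036,"dy": 0.17,"dz": 0,"wx": 0,"wy": 0,"wz": -0.63,"grip": 34}
    - {"dx": -0.036,"dy": 0.17,"dz": 0,"wx": 0,"wy": 0,"wz": -0.72,"grip": 34}
    - {"dx": -0.036,"dy": 0.17,"dz": 0,"wx": 0,"wy": 0,"wz": -0.81,"grip": 34}
    - {"dx": -0.036,"dy": 0.17,"dz": 0,"wx": 0,"wy": 0,"wz": -0.9,"grip": 34}
    - {"dx": -0.036,"dy": 0.17,"dz": 0,"wx": 0,"wy": 0,"wz": -0.99,"grip": 34}
    - {"dx": -0.036,"dy": 0.17,"dz": 0,"wx": 0,"wy": 0,"wz": -0.99,"grip": 34}
    - {"dx": -0.036,"dy": 0.17,"dz": 0,"wx": 0,"wy": 0,"wz": -0.99,"grip": 34}

```text
clock: 15.8
tool_pos: [0.595, -0.1134, 0.1772]
orientation: [-0.0, 0.829, 0.559, -0.0]
wrist_force: [-0.1, -0.6, 0.3]
width: 0.0347
grasp_force: 0.0
```

```bash
cat >> h.py <<'E'
def fine(s):
    h=cv2.cvtColor(cv2.resize(s['img'],None,fx=4,fy=4,interpolation=cv2.INTER_CUBIC),cv2.COLOR_RGB2HSV)
    vv,uu=np.mgrid[0:h.shape[0],0:h.shape[1]];o=s['world_from_camera'][:3,3];K=s['mtx']
    d=np.stack([((uu-1.5)/4-K[0,2])/K[0,0],-((vv-1.5)/4-K[1,2])/K[1,1],-np.ones(uu.shape)],-1)@s['world_from_camera'][:3,:3].T
    Q=o+d*((.032-o[2])/d[...,2])[...,None]-[*A,0]
    r=np.hypot(Q[...,0],Q[...,1]);th=np.arctan2(Q[...,1],Q[...,0])
    red=((h[...,0]<10)|(h[...,0]>170))&(h[...,1]>110)&(abs(th-1.19)<.06)
    wh=(h[...,1]<60)&(h[...,2]>160)&(abs(th-1.19)<.06)
    for n,m,bs in(('red',red,(.067,.069,.071,.073)),('wh',wh,(.056,.058,.060,.062,.064,.066,.068))):
        for a,b in zip(bs,bs[1:]):
            k=m&(r>a)&(r<b)
            if k.sum()>4:print(n,a,k.sum(),'min/max/mid',th[k].min().round(3),th[k].max().round(3),((th[k].min()+th[k].max())/2).round(4),'mean',th[k].mean().round(4))
E
python3 - <<'E'
from h import *
s=snap('wrist','w9.png');fine(s);s=snap('wrist');fine(s)
print('old');o=dict(s);o['img']=cv2.imread('pics/w8.png')[:,:,::-1].copy();fine(o)
g=arm.get_state();print(g['ft_torque']);go((.5968,-.1138,.0585),1.19)
E
```

```text
red 0.067 84 min/max/mid 1.178 1.218 1.1977 mean 1.1972
red 0.069 121 min/max/mid 1.177 1.217 1.197 mean 1.1954
red 0.071 108 min/max/mid 1.177 1.211 1.1942 mean 1.1948
wh 0.056 256 min/max/mid 1.147 1.249 1.1978 mean 1.1964
wh 0.058 229 min/max/mid 1.143 1.25 1.1964 mean 1.1949
wh 0.06 165 min/max/mid 1.162 1.227 1.1948 mean 1.1951
wh 0.062 144 min/max/mid 1.162 1.217 1.1897 mean 1.1906
wh 0.064 89 min/max/mid 1.169 1.208 1.1885 mean 1.1891
wh 0.066 30 min/max/mid 1.178 1.196 1.1872 mean 1.1872
red 0.067 84 min/max/mid 1.178 1.217 1.1974 mean 1.197
red 0.069 122 min/max/mid 1.177 1.217 1.1969 mean 1.1954
red 0.071 109 min/max/mid 1.177 1.212 1.1942 mean 1.1949
wh 0.056 250 min/max/mid 1.146 1.249 1.1976 mean 1.1971
wh 0.058 228 min/max/mid 1.147 1.25 1.1982 mean 1.1946
wh 0.06 178 min/max/mid 1.147 1.227 1.187 mean 1.1933
wh 0.062 141 min/max/mid 1.165 1.221 1.1932 mean 1.1911
wh 0.064 90 min/max/mid 1.169 1.208 1.1883 mean 1.1889
wh 0.066 29 min/max/mid 1.182 1.196 1.1887 mean 1.1874
old
red 0.067 57 min/max/mid 1.168 1.208 1.1876 mean 1.19
red 0.069 120 min/max/mid 1.167 1.207 1.1873 mean 1.1869
red 0.071 107 min/max/mid 1.17 1.202 1.1862 mean 1.1864
wh 0.056 289 min/max/mid 1.13 1.249 1.1895 mean 1.1891
wh 0.058 234 min/max/mid 1.131 1.25 1.1902 mean 1.1789
wh 0.06 189 min/max/mid 1.132 1.212 1.1717 mean 1.1713
wh 0.062 146 min/max/mid 1.143 1.202 1.1729 mean 1.1723
wh 0.064 94 min/max/mid 1.151 1.194 1.1723 mean 1.1685
wh 0.066 51 min/max/mid 1.151 1.179 1.1648 mean 1.1665
[-0.02855338 -0.07397096 -0.00154917]
d units [0.0006 0.0036 0.238 ] wz -0.0013 yaw now 1.1879 clk 15.9
```

The pointer is now within about 0.007 rad, or 0.4 mm, of the mark. Next I'll grip the knob.

drive_tool:
  squeeze: 45
  moves:
    - {"dx": 0.0006,"dy": 0.0036,"dz": 0.09,"wx": 0,"wy": 0,"wz": 0,"grip": 34}
    - {"dx": 0.0006,"dy": 0.0036,"dz": 0.18,"wx": 0,"wy": 0,"wz": 0,"grip": 34}
    - {"dx": 0.0006,"dy": 0.0036,"dz": 0.237,"wx": 0,"wy": 0,"wz": 0,"grip": 34}
    - {"dx": 0.0006,"dy": 0.0036,"dz": 0.237,"wx": 0,"wy": 0,"wz": 0,"grip": 34}
    - {"dx": 0.0006,"dy": 0.0036,"dz": 0.237,"wx": 0,"wy": 0,"wz": 0,"grip": 0}
    - {"dx": 0.0006,"dy": 0.0036,"dz": 0.237,"wx": 0,"wy": 0,"wz": 0,"grip": 0}
    - {"dx": 0.0006,"dy": 0.0036,"dz": 0.237,"wx": 0,"wy": 0,"wz": 0,"grip": 0}
    - {"dx": 0.0006,"dy": 0.0036,"dz": 0.237,"wx": 0,"wy": 0,"wz": 0,"grip": 0}
    - {"dx": 0.0006,"dy": 0.0036,"dz": 0.237,"wx": 0,"wy": 0,"wz": 0,"grip": 0}

```text
clock: 16.8
tool_pos: [0.5964, -0.1132, 0.0611]
orientation: [-0.001, 0.828, 0.561, -0.0]
wrist_force: [-7.6, 4.3, 7.4]
width: 0.0114
grasp_force: 43.9
```

```bash
cat > t.py <<'E'
from h import *
import sys
n=int(sys.argv[1]) if len(sys.argv)>1 else 6
T=[];E=[]
for i in range(n):
    g=arm.get_state();T.append(g['ft_torque'][2]);E.append(g['effort'][5]);arm.snapshot('wrist')
M=tool(g);print('Mz',np.round(T,3),np.mean(T).round(4),'eff6',np.round(E,4),'yaw',np.arctan2(M[1,0],M[0,0]).round(4),'q6',g['q'][5].round(4))
print(g['tool_pos'].round(4),g['wrist_force'].round(1),g['width'],g['grasp_force'],g['clock'])
E
python3 t.py 6
```

```text
Mz [0.147 0.151 0.138 0.108 0.099 0.122] 0.1274 eff6 [0.1281 0.1281 0.1281 0.1281 0.1281 0.128 ] yaw 1.191 q6 -0.0008
[ 0.5964 -0.1132  0.0611] [-7.3  4.9  7.3] 0.011633564703856925 43.93112693236617 17.05
```

drive_tool:
  moves:
    - {"dx": 0,"dy": -0.0015,"dz": 0,"wx": 0,"wy": 0,"wz": 0.08,"grip": 0}
    - {"dx": 0,"dy": -0.0015,"dz": 0,"wx": 0,"wy": 0,"wz": 0.16,"grip": 0}
    - {"dx": 0,"dy": -0.0015,"dz": 0,"wx": 0,"wy": 0,"wz": 0.24,"grip": 0}
    - {"dx": 0,"dy": -0.0015,"dz": 0,"wx": 0,"wy": 0,"wz": 0.32,"grip": 0}
    - {"dx": 0,"dy": -0.0015,"dz": 0,"wx": 0,"wy": 0,"wz": 0.4,"grip": 0}
    - {"dx": 0,"dy": -0.0015,"dz": 0,"wx": 0,"wy": 0,"wz": 0.48,"grip": 0}
    - {"dx": 0,"dy": -0.0015,"dz": 0,"wx": 0,"wy": 0,"wz": 0.48,"grip": 0}

```text
clock: 17.8
tool_pos: [0.5969, -0.1137, 0.0611]
orientation: [0.001, 0.976, 0.216, 0.001]
wrist_force: [-4.8, -0.5, 5.9]
width: 0.0116
grasp_force: 44.3
```

```bash
python3 t.py 4
```

```text
Mz [0.138 0.12  0.095 0.136] 0.1222 eff6 [1.4452 0.6225 0.245  0.1482] yaw 0.4406 q6 0.7493
[ 0.5968 -0.1137  0.061 ] [-3.4  1.   6.3] 0.011931405474738735 44.33221701532602 17.95
```

drive_tool:
  moves:
    - {"dx": 0,"dy": 0,"dz": 0,"wx": 0,"wy": 0,"wz": 0.06,"grip": 0}
    - {"dx": 0,"dy": 0,"dz": 0,"wx": 0,"wy": 0,"wz": 0.12,"grip": 0}
    - {"dx": 0,"dy": 0,"dz": 0,"wx": 0,"wy": 0,"wz": 0.12,"grip": 0}

```text
clock: 18.3
tool_pos: [0.5969, -0.1139, 0.0611]
orientation: [0.001, 0.992, 0.124, 0.001]
wrist_force: [-1.9, 1.0, 5.6]
width: 0.012
grasp_force: 44.3
```

```bash
python3 t.py 4
```

```text
Mz [0.149 0.133 0.139 0.162] 0.1455 eff6 [0.9759 0.3893 0.1833 0.1337] yaw 0.2521 q6 0.9377
[ 0.5968 -0.1139  0.061 ] [-2.9  0.8  7.7] 0.011471105850967236 44.33042787015438 18.45
```

drive_tool:
  moves:
    - {"dx": 0,"dy": 0,"dz": 0,"wx": 0,"wy": 0,"wz": 0.06,"grip": 0}
    - {"dx": 0,"dy": 0,"dz": 0,"wx": 0,"wy": 0,"wz": 0.12,"grip": 0}
    - {"dx": 0,"dy": 0,"dz": 0,"wx": 0,"wy": 0,"wz": 0.12,"grip": 0}
    - {"dx": 0,"dy": 0,"dz": 0,"wx": 0,"wy": 0,"wz": 0.12,"grip": 0}

```text
clock: 18.9
tool_pos: [0.5969, -0.114, 0.0611]
orientation: [0.001, 0.999, 0.032, 0.001]
wrist_force: [-2.2, -0.1, 7.5]
width: 0.0117
grasp_force: 44.3
```

```bash
python3 t.py 6
```

```text
Mz [0.152 0.096 0.113 0.194 0.141 0.085] 0.1303 eff6 [0.1895 0.1399 0.1295 0.1275 0.1271 0.1271] yaw 0.0636 q6 1.1262
[ 0.5969 -0.114   0.0611] [-1.1 -0.2  6.9] 0.011689223080371347 44.32561352849007 19.15
```

drive_tool:
  moves:
    - {"dx": 0,"dy": 0,"dz": 0,"wx": 0,"wy": 0,"wz": 0.06,"grip": 0}
    - {"dx": 0,"dy": 0,"dz": 0,"wx": 0,"wy": 0,"wz": 0.12,"grip": 0}
    - {"dx": 0,"dy": 0,"dz": 0,"wx": 0,"wy": 0,"wz": 0.12,"grip": 0}
    - {"dx": 0,"dy": 0,"dz": 0,"wx": 0,"wy": 0,"wz": 0.12,"grip": 0}

```text
clock: 19.6
tool_pos: [0.5969, -0.1142, 0.0611]
orientation: [0.001, 0.998, -0.062, 0.001]
wrist_force: [-3.4, -1.0, 6.7]
width: 0.0118
grasp_force: 44.3
```

```bash
python3 t.py 6
```

```text
Mz [0.178 0.126 0.118 0.166 0.126 0.186] 0.1501 eff6 [0.2143 0.1648 0.1545 0.1525 0.1521 0.152 ] yaw -0.1248 q6 1.3146
[ 0.5969 -0.1142  0.0611] [-2.9 -0.5  7.3] 0.01177718972498977 44.31552350521088 19.85
```

The settled joint-6 torque has risen to 0.152 N m, so the shoe is biting.

drive_tool:
  moves:
    - {"dx": 0,"dy": 0,"dz": 0,"wx": 0,"wy": 0,"wz": 0.04,"grip": 0}
    - {"dx": 0,"dy": 0,"dz": 0,"wx": 0,"wy": 0,"wz": 0.08,"grip": 0}
    - {"dx": 0,"dy": 0,"dz": 0,"wx": 0,"wy": 0,"wz": 0.12,"grip": 0}
    - {"dx": 0,"dy": 0,"dz": 0,"wx": 0,"wy": 0,"wz": 0.12,"grip": 0}
    - {"dx": 0,"dy": 0,"dz": 0,"wx": 0,"wy": 0,"wz": 0.12,"grip": 0}

```text
clock: 20.4
tool_pos: [0.5968, -0.1143, 0.0611]
orientation: [0.001, 0.988, -0.156, 0.001]
wrist_force: [-3.7, -0.9, 7.7]
width: 0.0116
grasp_force: 44.3
```

```bash
python3 t.py 6
```

```text
Mz [0.181 0.207 0.186 0.17  0.139 0.185] 0.1781 eff6 [0.232  0.1991 0.1922 0.191  0.1907 0.1907] yaw -0.3132 q6 1.5031
[ 0.5968 -0.1143  0.0611] [-3.5 -1.1  7.7] 0.011725104866630526 44.306262903665754 20.65
```

drive_tool:
  moves:
    - {"dx": 0,"dy": 0,"dz": 0,"wx": 0,"wy": 0,"wz": 0.04,"grip": 0}
    - {"dx": 0,"dy": 0,"dz": 0,"wx": 0,"wy": 0,"wz": 0.08,"grip": 0}
    - {"dx": 0,"dy": 0,"dz": 0,"wx": 0,"wy": 0,"wz": 0.12,"grip": 0}
    - {"dx": 0,"dy": 0,"dz": 0,"wx": 0,"wy": 0,"wz": 0.158,"grip": 0}
    - {"dx": 0,"dy": 0,"dz": 0,"wx": 0,"wy": 0,"wz": 0.158,"grip": 0}
    - {"dx": 0,"dy": 0,"dz": 0,"wx": 0,"wy": 0,"wz": 0.158,"grip": 0}

```text
clock: 21.3
tool_pos: [0.5967, -0.1144, 0.0612]
orientation: [0.001, 0.961, -0.277, 0.001]
wrist_force: [-5.4, -1.0, 8.3]
width: 0.0113
grasp_force: 44.3
```

```bash
python3 t.py 12
```

```text
Mz [0.262 0.203 0.297 0.247 0.223 0.22  0.269 0.267 0.215 0.247 0.305 0.205] 0.2468 eff6 [0.2743 0.2428 0.2362 0.2349 0.2347 0.2346 0.2347 0.2346 0.2346 0.2346
 0.2346 0.2346] yaw -0.5612 q6 1.7512
[ 0.5967 -0.1144  0.0611] [-4.9 -1.5  8.3] 0.011627235844849888 44.30474916597632 21.85
```

Joint effort reads 0.235 N m and the wrist moment averages 0.247, both inside the hand-tight band. Releasing and backing off to check.

drive_tool:
  moves:
    - {"dx": 0,"dy": 0,"dz": 0,"wx": 0,"wy": 0,"wz": 0,"grip": 34}
    - {"dx": 0,"dy": 0,"dz": 0,"wx": 0,"wy": 0,"wz": 0,"grip": 34}
    - {"dx": 0,"dy": 0,"dz": -0.06,"wx": 0,"wy": 0,"wz": 0,"grip": 34}
    - {"dx": 0,"dy": 0,"dz": -0.15,"wx": 0,"wy": 0,"wz": -0.08,"grip": 34}
    - {"dx": 0,"dy": 0,"dz": -0.24,"wx": 0,"wy": 0,"wz": -0.17,"grip": 34}
    - {"dx": 0,"dy": 0,"dz": -0.24,"wx": 0,"wy": 0,"wz": -0.26,"grip": 34}
    - {"dx": 0,"dy": 0,"dz": -0.24,"wx": 0,"wy": 0,"wz": -0.35,"grip": 34}
    - {"dx": 0,"dy": 0,"dz": -0.24,"wx": 0,"wy": 0,"wz": -0.44,"grip": 34}
    - {"dx": 0,"dy": 0,"dz": -0.24,"wx": 0,"wy": 0,"wz": -0.53,"grip": 34}
    - {"dx": 0,"dy": 0,"dz": -0.24,"wx": 0,"wy": 0,"wz": -0.62,"grip": 34}
    - {"dx": 0,"dy": 0,"dz": -0.24,"wx": 0,"wy": 0,"wz": -0.71,"grip": 34}
    - {"dx": 0,"dy": 0,"dz": -0.24,"wx": 0,"wy": 0,"wz": -0.8,"grip": 34}
    - {"dx": 0,"dy": 0,"dz": -0.24,"wx": 0,"wy": 0,"wz": -0.89,"grip": 34}
    - {"dx": 0,"dy": 0,"dz": -0.24,"wx": 0,"wy": 0,"wz": -0.98,"grip": 34}
    - {"dx": 0,"dy": 0,"dz": -0.24,"wx": 0,"wy": 0,"wz": -1.0,"grip": 34}
    - {"dx": 0,"dy": 0,"dz": -0.24,"wx": 0,"wy": 0,"wz": -1.0,"grip": 34}

```text
clock: 23.5
tool_pos: [0.5963, -0.1136, 0.1793]
orientation: [0.0, 0.876, 0.482, 0.0]
wrist_force: [-1.0, 0.2, -0.4]
width: 0.0339
grasp_force: 0.0
```

```bash
python3 - <<'E'
from h import *
s=snap('wrist','w10.png');fine(s);bar(s);g=arm.get_state();print(g['tool_pos'],g['wrist_force'],g['clock'])
E
```

```text
red 0.067 78 min/max/mid 1.174 1.216 1.1949 mean 1.1963
red 0.069 117 min/max/mid 1.173 1.216 1.1945 mean 1.1933
red 0.071 94 min/max/mid 1.177 1.211 1.1939 mean 1.1928
wh 0.056 234 min/max/mid 1.148 1.25 1.199 mean 1.1997
wh 0.058 210 min/max/mid 1.149 1.242 1.1953 mean 1.1941
wh 0.06 158 min/max/mid 1.156 1.23 1.1928 mean 1.1952
wh 0.062 124 min/max/mid 1.163 1.223 1.193 mean 1.19
wh 0.064 90 min/max/mid 1.174 1.21 1.1924 mean 1.1914
wh 0.066 37 min/max/mid 1.18 1.202 1.1909 mean 1.1908
bar 693 ((0.5968777537345886, -0.11374308168888092), (0.016298845410346985, 0.04347328096628189), 61.52800369262695) m [ 0.59744453 -0.11300413  0.07882433]
pca 156.37011249087016
[ 0.59627878 -0.11358674  0.179298  ] [ 0.28992258  0.03057305 -0.43157759] 23.55
```

The pointer is within 0.005 rad of the mark and the clamp held after release. The arm is touching nothing, so I'm handing in.

```bash
python3 -c "
from station import arm
print(arm.hand_in())"
```

```text
the job is handed in; nothing more can be done
None
```

The knob was slackened, the vise was turned until its pointer stood within about 0.3 mm of the red mark, and the knob was re-tightened to about 0.24 N m; the job is handed in at about 23.6 s, verdict not reported.

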